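# Find the loose access plate of the downdraft box and push it open

## Task

Open the downdraft box so that its filter can be inspected: of the four identical slotted plates in its top only one is the access plate, the others are bolted down. With the fingertips gently press the black thumb pads one after another until you find the plate that rocks and whose far end comes up, then push that raised end up and over, past upright, until the plate stands open on its own, and draw clear. Only press and push: the plate must not be lifted out of its bearings, and leave the tools lying round the box where they are.

Things in the scene. Friction and masses are not known exactly. Their poses are not given: they have to be found in the camera images.
- downdraft_box: blue sheet-steel downdraft box for grinding work, fixed on the bench, 182 (x) x 330 (y) x 85 mm high, origin at the centre of its underside. Its x axis points away from the robot (near side -x), y to the left along the row of plates, z up. A black hose spigot 56 mm wide sticks 40 mm out of its far wall at box y = +60 mm, its top 14 mm below the rim
- deck (a point): centre of the box's top, 85 mm above the bench. Flush with the rim lie four identical slotted aluminium plates, 145 (x) x 70 (y) x 4 mm, 74 mm apart along y, from box x = -72.5 to +72.5 mm; the rims beyond are 16 mm wide. Each has a black thumb pad at its near end. Three are bolted down on rubber strips (3 mm give at 20 N); one (changing, looks the same) is the access plate that rocks. Only its near end gives when pressed
- pin_line (a point): middle of the line, along box y, of the cross pin on which the access plate turns: 62 mm from the plate's near edge, 83 mm from its far edge (box x = -10.5 mm), 2 mm below the top. Its near end sinks under 2 to 5 N on the pad, its far end rises; it stays at the angle where it is left. A few N from behind on the raised far end swing it up and over towards the robot
- inside (a point): middle of the box's floor, 75 mm below the top. Under the plates the near half is empty down to this floor; in the far half lies a white pleated filter, its top 46 mm below the plates. Pressing a thumb pad 18 mm down tilts the access plate by about 0.45 rad or more, its far edge then stands 35 mm or more above the rim
- thumb_1 (a point): centre of the top of the black thumb pad of plate 1, counted from the left (box y = +111 mm), 48.5 mm on the near side of the box's middle, about 1 mm above the rim; pad 24 mm in diameter. The point marks the pad of the closed plate and does not move with it
- thumb_2 (a point): centre of the top of the black thumb pad of plate 2, counted from the left (box y = +37 mm), 48.5 mm on the near side of the box's middle, about 1 mm above the rim; pad 24 mm in diameter. The point marks the pad of the closed plate and does not move with it
- thumb_3 (a point): centre of the top of the black thumb pad of plate 3, counted from the left (box y = -37 mm), 48.5 mm on the near side of the box's middle, about 1 mm above the rim; pad 24 mm in diameter. The point marks the pad of the closed plate and does not move with it
- thumb_4 (a point): centre of the top of the black thumb pad of plate 4, counted from the left (box y = -111 mm), 48.5 mm on the near side of the box's middle, about 1 mm above the rim; pad 24 mm in diameter. The point marks the pad of the closed plate and does not move with it
- plate_tilt (a joint): tilt of the access plate, whichever of the four it is, in rad: 0 = closed and flush, grows as its near end sinks and its far end rises, 1.57 = upright, 1.85 = stop, leaning a little towards the robot
- pin_lift (a joint): how far the access plate's pin has been pulled up out of its two open-topped spring bearings, in m: 0 = seated; it takes about 7 N of upward pull to leave its seat
- adjustable_wrench: loose bystander: grey steel adjustable wrench lying flat to the right of the box, 164 x 43 x 10 mm; origin at the centre of its underside
- tape_measure: loose bystander: yellow tape measure standing on its edge in front of the box, 34 x 78 x 64 mm; origin at the centre of its underside
- marker: loose bystander: white paint marker with a blue cap lying behind the left end of the box, 130 x 17 x 19 mm; origin at the centre of its underside

How it is judged (in metres and radians):
On the way, in this order (a step that is already met when the one before it is completed fails the run):
1. The access plate has been rocked by pressing its near end: it stands tilted (0.15 to 1.3 rad) (value of joint plate_tilt between 0.15 and 1.3 rad), for 0.1 s.
2. The access plate has been pushed up and over, past upright (more than 1.6 rad) (value of joint plate_tilt above 1.6 rad), for 0.2 s.
At the end, for the whole second after the job is handed in: The access plate stands open by itself past upright (tilt above 1.6 rad, at rest), its pin is seated in its bearings (raised less than 3 mm), and wrench, tape measure and marker are within 20 mm of where they were (value of joint plate_tilt above 1.6 rad and velocity of joint plate_tilt between -0.05 and 0.05 rad/s and value of joint pin_lift below 0.003 m and distance of each of adjustable_wrench, tape_measure, marker from where it was at the start of the episode below 0.02 m); the robot touches nothing.
It fails at once if The access plate is lifted: its pin rises more than 8 mm out of its bearings (value of joint pin_lift above 0.008 m).
It fails at once if The fingers press, push or squeeze something with more than 80 N (contact force between the fingers and anything else above 80 N).
It fails at once if A tool lying round the box is moved or lifted by more than 20 mm (distance of any of adjustable_wrench, tape_measure, marker from where it was at the start of the episode above 0.02 m).
It also fails if it takes over 58 s, if anything falls off the work surface, if the arm or the gripper's body presses on something with over 40 N, if the wrist force passes 120 N, or if a joint passes its speed limit or range.

## Robot

A 6-joint arm with a two-finger parallel gripper is mounted at the origin on a cart in front of the work surface, level with it; the furniture and walls round the work are solid. World frame = base frame: x ahead of the robot, y to its left, z up, the work surface at z = 0. Lengths are in m, angles in degrees, forces in N, time in s.
With the tool pointing down it reaches from about 0.325 to 0.85 m from the base axis. Payload 15.5 kg.
Tool frame: the origin (TCP) lies at the very end of the fingers, on their centre line; the grasp point (between the pads) lies arm.grip_depth behind it (arm.grip_depth is the distance from the TCP to the grasp point, in m); z points along the fingers, y is the line along which they close (so a half turn about z gives the same grasp; the last joint's range is limited). The gripper opens to 91 mm and grips with 3 to 60 N. Pads are 32 mm wide; open, the fingers measure 118 mm over their backs; the gripper's body (76 mm by 178 mm) begins 60 mm behind the grasp point.
Start: joints at [63.226, 28.281, 77.091, -0, 74.628, -5.472], TCP at [0.227, 0.582, 0.214] pointing down, gripper open.
Joint ranges: [-166.48, 166.48], [-47.26, 123.95], [12.59, 153.08], [-70.14, 250.14], [6.76, 159.57], [-176.63, 176.63]. Speed limits (degrees/s): [108.29, 108.29, 147.25, 172.46, 172.46, 172.46].

## Interface

Orientations are given as a 3x3 rotation matrix whose columns are the frame's x, y, z axes.
In Python, from rig import arm gives the robot as it stands. Calls block until the motion is done:
- arm.move_to(position, orientation): joint-space move of the TCP to a pose.
- arm.move_l(position, orientation=None, feed=0.15): straight line of the TCP; orientation=None keeps the orientation; feed is the mean speed in m/s.
- arm.move_joints(angles): joint-space move.
- arm.grip(opening): finger opening in m; the grip force is fixed at half the most; returns when the fingers have stopped.
- arm.sleep(seconds).
- arm.solve_ik(position, orientation): joint angles nearest the present ones, or None.
- arm.snapshot(name): name is "side" or "top" or "wrist"; returns the picture (420x560x3 uint8, red, green, blue); there is no depth.
- arm.get_calibration(name): a dict with "intrinsics" (3x3 intrinsics, pixels), "cam_to_world" (4x4, takes a point from camera to world coordinates). Camera axes: x right, y down, z forward; pixel columns grow to the right and rows downward; lengths in m; the calibration is good to about 2 mm. A picture is of the moment at which its call begins: read the wrist's pose just before it. get_calibration takes no time and is no camera call; for the wrist camera it gives the pose at the moment of the call.
A pose or a line that the arm cannot do raises arm.Unreachable and nothing moves.
- arm.sign_off(): hands the job in; it is judged then, once.
Readings, each from a call of its own:
- arm.current_t(): time.
- arm.current_joint_positions(): joint angles.
- arm.current_dq(): joint speeds.
- arm.current_tau(): joint torques, N m.
- arm.current_ee_pos(): TCP position.
- arm.current_tool_rot(): TCP orientation.
- arm.current_force(): force on the tool from outside, world axes, zero at the start.
- arm.current_torque(): the same for the moment, N m.
- arm.current_width(): finger opening in m.
- arm.current_grasp_force(): force on a finger pad.
Only numpy, scipy, OpenCV 4.12 (cv2) and the standard library are available. Lean on these libraries where they do the work, as an engineer would, in place of code of your own. Each camera call takes 0.05 s, during which the arm holds its last target. There are 200 camera calls.

## Working session

There is one attempt and no reset: what is moved stays moved. The work goes in short steps, each a Python script; the robot and the scene stay as the last script left them, time stands still between calls to the robot, and variables do not carry over. Pictures are saved under pics/ and viewed, at most 10 in all, crops included, and the job is handed in when it is done.

```bash
mkdir -p pics
python3 - <<'E'
from rig import arm
import cv2
for n in("top","side"):
    cv2.imwrite(f"pics/{n}0.png",cv2.resize(arm.snapshot(n),(800,600),interpolation=cv2.INTER_CUBIC)[:,:,::-1])
    c=arm.get_calibration(n);print(n,c["intrinsics"],c["cam_to_world"])
print(arm.current_t(),arm.grip_depth,arm.current_tool_rot())
E
```

```text
top [[520.84544277   0.         280.47622378]
 [  0.         520.84544277 198.09894368]
 [  0.           0.           1.        ]] [[ 0.05857234 -0.97678014  0.20608212  0.26788541]
 [-0.99826561 -0.05853403  0.00628813 -0.30681646]
 [ 0.0059207  -0.20609301 -0.9785145   1.27235736]
 [ 0.          0.          0.          1.        ]]
side [[471.91680463   0.         277.66428537]
 [  0.         471.91680463 205.25271267]
 [  0.           0.           1.        ]] [[ 0.97837666 -0.13652265  0.15537269  0.36532506]
 [-0.20671566 -0.62033933  0.75660277 -1.08956444]
 [-0.00690962 -0.77236046 -0.63514689  0.75180967]
 [ 0.          0.          0.          1.        ]]
0.1 0.0188 [[-9.31673630e-01  3.63295960e-01 -5.40343714e-04]
 [ 3.63296330e-01  9.31673139e-01 -9.69262820e-04]
 [ 1.51294457e-04 -1.09934150e-03 -9.99999384e-01]]
```

View pics/top0.png

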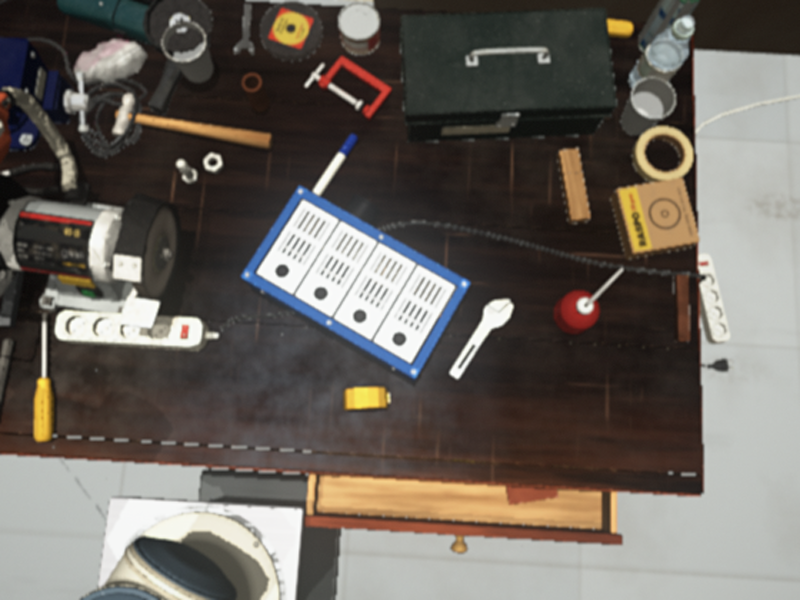

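View pics/side0.png

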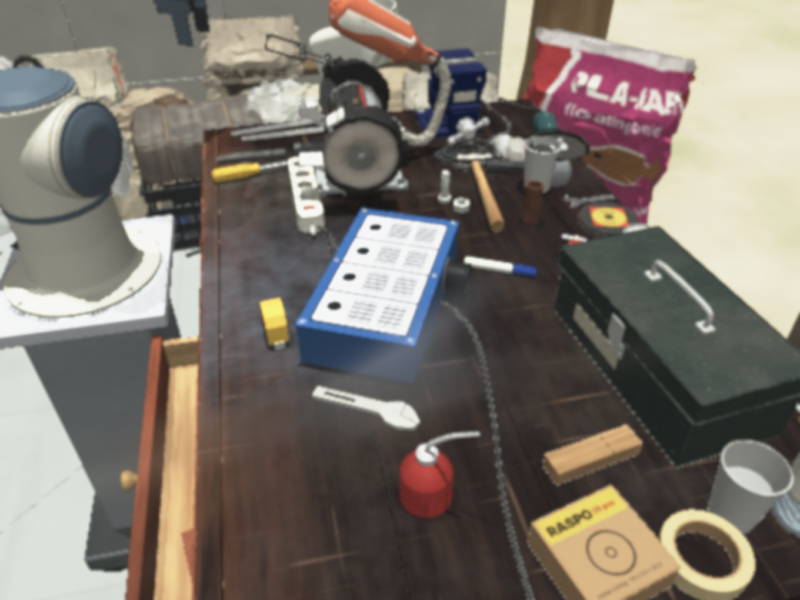

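The top view shows the box turned by about 30°. The pads are at (282,270), (321,293), (360,317) and (399,339), and the rim corners are at (301,187), (469,284), (415,377) and (243,275), in 800x600 pixels. The tape is in front, the wrench is to the right and the marker is behind the left end.

```bash
cat > loc.py <<'E'
import numpy as np, cv2
from rig import arm
def ray(name,px,z,s=560/800):
    c=arm.get_calibration(name);K=c["intrinsics"];T=c["cam_to_world"]
    uv=(np.array(px,float)+.5)*s-.5
    d=np.c_[uv,np.ones(len(uv))]@np.linalg.inv(K).T@T[:3,:3].T
    return T[:3,3]+d*((z-T[2,3])/d[:,2])[:,None]
E
python3 - <<'E'
from loc import *
for n,pads,cor in (("top",[(282,270),(321,293),(360,317),(399,339)],[(301,187),(469,284),(415,377),(243,275)]),
  ("side",[(376,227),(363,251),(349,277),(334,306)],[(459,222),(412,341),(300,322),(362,210)])):
    p=ray(n,pads,.086)[:,:2]; c=ray(n,cor,.085)[:,:2]
    # rigid fit: box frame -> world
    B=np.array([(-.0485,y) for y in(.111,.037,-.037,-.111)]+[(.091,.165),(.091,-.165),(-.091,-.165),(-.091,.165)])
    W=np.r_[p,c]; b=B-B.mean(0);w=W-W.mean(0)
    th=np.arctan2((b[:,0]*w[:,1]-b[:,1]*w[:,0]).sum(),(b*w).sum())
    if n=="side": print(c)
    R=np.array([[np.cos(th),-np.sin(th)],[np.sin(th),np.cos(th)]]);t=W.mean(0)-R@B.mean(0)
    print(n,th,t,"\n",(W-(B@R.T+t))*1000)
# feasibility
from scipy.spatial.transform import Rotation
E
```

```text
top -0.477159654071275 [ 0.5197268  -0.22575502] 
 [[ 0.52292792  0.90461512]
 [ 0.1290521  -0.0207367 ]
 [-1.47283622 -0.24241674]
 [ 0.59894353  0.56709155]
 [-3.98211611 -1.52805052]
 [-1.4974858   3.94753239]
 [ 4.16019105  0.05563322]
 [ 1.54132351 -3.68366832]]
[[ 0.67828937 -0.12261744]
 [ 0.52742304 -0.4049694 ]
 [ 0.37431928 -0.32962628]
 [ 0.51576719 -0.04574472]]
side -0.469326901147929 [ 0.52315082 -0.22713342] 
 [[ 0.27429242 -1.45456783]
 [-0.90976201 -1.84609522]
 [-1.3759394  -1.14133131]
 [-1.18418646 -1.13383592]
 [-0.64909033 -1.48502661]
 [-2.26101353 10.4810807 ]
 [ 6.95609504  3.50813898]
 [-0.85039573 -6.92836279]]
```

```bash
cat >> loc.py <<'E'
TH=-.474; T0=np.array([.521,-.226])
cs,sn=np.cos(TH),np.sin(TH)
def W(x,y,z): return np.array([T0[0]+cs*x-sn*y, T0[1]+sn*x+cs*y, z])
def rot(flip): # tool y along -/+ box y, z down
    s=-1 if flip else 1
    y=np.array([-sn,cs,0])*s; z=np.array([0,0,-1.]); return np.c_[np.cross(y,z),y,z]
E
python3 - <<'E'
from loc import *
print(ray("top",[(10,110),(100,240),(150,170),(180,250)],.25).round(3).tolist())
for f in(0,1):
  for q in [(-.0485,.111,.08),(-.0485,-.111,.05),(.13,.111,.25),(.13,-.111,.25)]:
    r=arm.solve_ik(W(*q),rot(f)); print(f,q,W(*q).round(3),None if r is None else np.round(r))
for p in([.15,.37,.42],[.38,-.1,.42]):
    print(arm.solve_ik(np.array(p),arm.current_tool_rot()), arm.solve_ik(np.array(p),rot(0)))
E
```

```text
[[0.709, 0.289, 0.25], [0.52, 0.129, 0.25], [0.629, 0.072, 0.25], [0.512, 0.015, 0.25]]
0 (-0.0485, 0.111, 0.08) [ 0.529 -0.105  0.08 ] [-18.  31.  98.  -0.  51. -80.]
0 (-0.0485, -0.111, 0.05) [ 0.427 -0.303  0.05 ] [ -42.   33.  101.   -0.   46. -105.]
0 (0.13, 0.111, 0.25) [ 0.687 -0.187  0.25 ] [-20.  34.  60.  -0.  86. -83.]
0 (0.13, -0.111, 0.25) [ 0.586 -0.384  0.25 ] [ -38.   33.   62.   -0.   85. -101.]
1 (-0.0485, 0.111, 0.08) [ 0.529 -0.105  0.08 ] [-18.  31.  98.  -0.  51. 100.]
1 (-0.0485, -0.111, 0.05) [ 0.427 -0.303  0.05 ] [-42.  33. 101.  -0.  46.  75.]
1 (0.13, 0.111, 0.25) [ 0.687 -0.187  0.25 ] [-20.  34.  60.  -0.  86.  97.]
1 (0.13, -0.111, 0.25) [ 0.586 -0.384  0.25 ] [-38.  33.  62.  -0.  85.  79.]
[ 5.93483867e+01  1.23225664e-01  8.44091718e+01 -1.68648599e-03
  9.55311617e+01 -9.34900593e+00] [ 5.93468872e+01  8.55271831e-02  8.44469428e+01 -2.54444375e-14
  9.54675300e+01 -3.49491335e+00]
[-2.34103053e+01 -5.18403477e-01  8.50474484e+01 -6.35540021e-02
  9.54772980e+01 -9.21135991e+01] [-2.34677449e+01 -5.27893578e-01  8.50567756e+01 -2.54444375e-14
  9.54711179e+01 -8.63095454e+01]
```

Run:
```python
from loc import *
R=rot(0)
arm.move_to(np.array([.15,.37,.42]),R)
arm.grip(0.0)
arm.move_to(np.array([.38,-.1,.42]),R)
for i,y in ((4,-.111),(3,-.037),(2,.037),(1,.111)):
    arm.move_to(W(-.0485,y,.13),R)
    arm.move_l(W(-.0485,y,.093),feed=.1); arm.sleep(.1)
    f0=arm.current_force()[2]; found=True
    for z in np.arange(.090,.0765,-.0015):
        arm.move_l(W(-.0485,y,z),feed=.02); f=arm.current_force()[2]-f0
        if abs(f)>10: found=False;break
    print(i,round(z,4),round(f,1),round(f0,1),round(arm.current_t(),1),arm.current_ee_pos()[2])
    if found: break
    arm.move_l(W(-.0485,y,.105))
```

```text
4 0.078 3.6 -0.4 8.9 0.07796499879506935
```

Plate 4 gives way at only 3.6 N, so it is the access plate. I'll press it deeper.

Run:
```python
from loc import *
y=-.111
for z in np.arange(.074,.0559,-.003):
    arm.move_l(W(-.0485,y,z),feed=.03); f=arm.current_force()
    print(round(z,3),np.round(f,1))
    if np.linalg.norm(f)>15: break
arm.sleep(.2)
arm.move_l(W(-.0485,y,.13),feed=.08)
arm.move_l(W(-.0485,y,.24),feed=.2)
arm.move_to(W(.13,y,.24),rot(0))
a=arm.snapshot("side")[180:300,180:340];b=arm.snapshot("top")[160:280,220:380]
cv2.imwrite("pics/p1.png",np.hstack([cv2.resize(i,(400,300),interpolation=cv2.INTER_CUBIC) for i in(a,b)])[:,:,::-1])
print(arm.current_t())
```

```text
0.074 [-1.3 -0.1  0.4]
0.071 [-1.1 -0.3  0.3]
0.068 [-0.5  0.   0.6]
0.065 [-0.1 -0.6  0.8]
0.062 [0.2 0.5 0.6]
0.059 [0.2 0.1 0.2]
0.056 [-0.2  0.7 -0. ]
13.55
```

View pics/p1.png

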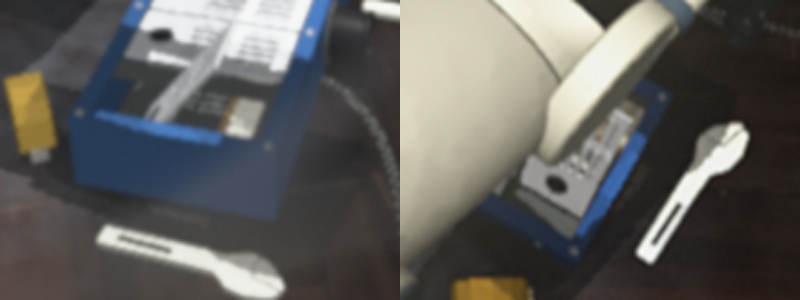

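The picture shows plate 4 (the last one on the right) rocked steeply, with its far edge well above the rim at about crop pixel (222,40). Next I push it over from behind.

Run:
```python
from loc import *
y=-.111; ux=np.array([cs,sn,0])
arm.move_l(W(.13,y,.125),feed=.12); arm.sleep(.1); f0=arm.current_force()
for x in np.r_[np.arange(.10,-.0,-.01),np.arange(-.002,-.0135,-.002)]:
    arm.move_l(W(x,y,.125),feed=.05); f=arm.current_force()-f0
    print(round(x,3),round(f@ux,1),round(f[2],1))
    if np.linalg.norm(f)>15: break
arm.sleep(.3)
arm.move_l(W(.13,y,.125),feed=.1)
arm.move_l(W(.13,y,.26),feed=.2)
a=arm.snapshot("side")[150:270,180:340]
cv2.imwrite("pics/p2.png",cv2.resize(a,(640,480),interpolation=cv2.INTER_CUBIC)[:,:,::-1])
print(arm.current_t())
```

```text
0.1 -0.8 -0.3
0.09 -0.4 -0.3
0.08 -0.4 -0.1
0.07 -0.5 0.4
0.06 0.1 0.9
0.05 -0.9 1.0
0.04 0.1 0.3
0.03 0.4 0.4
0.02 -0.3 0.5
0.01 0.0 0.5
-0.002 -0.7 0.7
-0.004 4.5 -1.2
-0.006 9.3 -3.4
-0.008 13.6 -4.3
-0.01 22.7 -6.8
22.775
```

View pics/p2.png

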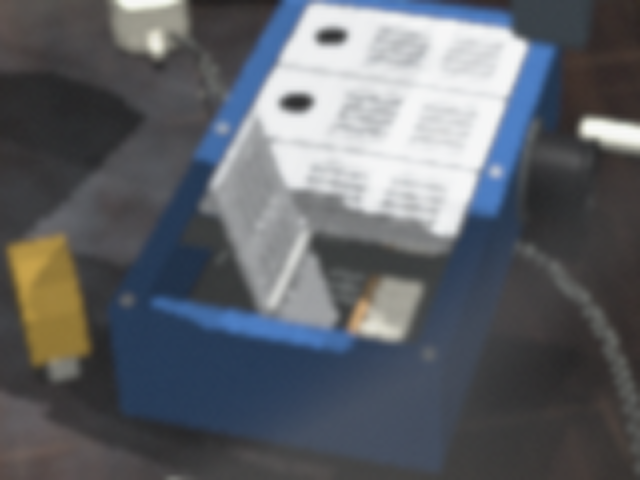

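Run:
```python
from loc import *
c=arm.get_calibration("side");K=c["intrinsics"];M=np.linalg.inv(c["cam_to_world"])
def pr(p):
    q=M[:3,:3]@p+M[:3,3];u=K@q;return ((u[:2]/u[2]-[180,150]+.5)*4-.5).round()
for t in(.9,1.2,1.4,1.57,1.7,1.85):
    print(t,[pr(W(-.0105+r*np.cos(t),yy,.083+r*np.sin(t))) for r in(.083,-.062) for yy in(-.146,-.076)])
print("pin",[pr(W(-.0105,yy,.083)) for yy in(-.146,-.076)])
```

```text
0.9 [array([351., 234.]), array([388., 152.]), array([197., 366.]), array([238., 285.])]
1.2 [array([309., 208.]), array([348., 127.]), array([226., 384.]), array([266., 302.])]
1.4 [array([278., 196.]), array([319., 115.]), array([247., 392.]), array([286., 309.])]
1.57 [array([251., 189.]), array([293., 110.]), array([265., 397.]), array([303., 314.])]
1.7 [array([231., 187.]), array([274., 108.]), array([279., 399.]), array([316., 315.])]
1.85 [array([208., 187.]), array([252., 108.]), array([295., 399.]), array([332., 316.])]
pin [array([259., 313.]), array([299., 231.])]
```

The top corners at about (215,190) and (260,120) match a tilt of about 1.8 rad. The tape, seen in this view, has not moved, and the arm is clear.

```bash
python3 -c "
from rig import arm
print(arm.sign_off())"
```

```text
the job is handed in; nothing more can be done
None
```

Plate 4 was the access plate: it now stands open by itself at about 1.8 rad (estimated from the side picture), the arm is clear, and I handed the job in after about 23 s; I did not re-check the wrench or marker after the push or measure the pin's seating, and no verdict came back.

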